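# Put the mixed-up bench things back on their own stands

## Robot

A 6-joint arm with a two-finger parallel gripper is mounted at the origin on a cart in front of the work surface, level with it; the furniture and walls round the work are solid. World frame = base frame: x ahead of the robot, y to its left, z up, the work surface at z = 0. Lengths are in m, angles in rad, forces in N, time in s.
With the tool pointing down it reaches from about 0.35 to 0.85 m from the base axis. Payload 8.1 kg.
Tool frame: the origin (TCP) lies at the very end of the fingers, on their centre line; the grasp point (between the pads) lies 19 mm behind it; z points along the fingers, y is the line along which they close (so a half turn about z gives the same grasp; the last joint's range is limited). The gripper opens to 93 mm and grips with 3 to 60 N. Pads are 15 mm wide; open, the fingers measure 128 mm over their backs; the gripper's body (75 mm by 188 mm) begins 65 mm behind the grasp point.
Start: joints at [1.053, 0.13, 1.488, -0, 1.523, -0.085], TCP at [0.252, 0.545, 0.219] pointing down, gripper open.
Joint ranges: [-2.96, 2.96], [-0.89, 2.26], [0.02, 2.5], [-1.34, 4.48], [0, 2.73], [-2.66, 2.66]. Speed limits (rad/s): [2.39, 2.39, 2.79, 3.14, 3.14, 3.14].

## Interface

Orientations are given as a rotation vector (axis times angle).
In Python, from plant import monitor, eyes, ticket gives the robot as it stands.
- The arm moves only by the tool arm_command, never from a script. Its argument "deltas" is a list that holds one entry, the list of rows, each a list of 6 numbers: the shift along the world's x, y, z in cm, then the turn, a rotation vector about the world's x, y, z in degrees. In form: [[[tx, ty, tz, rx, ry, rz], ...]]. A call has 1 to 12 rows; each row shifts and turns the commanded pose from where the row before left it; what a row does not reach is not made up. A row lasts 1/12 s, in which the tool goes at most 41.7 mm and 7.16 degrees, less where a joint would pass 70% of its speed; a pose out of reach is approached as far as the arm can. A call is refused whole if a number of a shift passes 4.17 or a number of a turn 7.16, either way. A call with a gripper value outside its range is refused whole. "gripper" is the opening, from -1 (shut) to 1 (fully open), set as the call begins (left out, the last holds). The fingers move at their own pace and stop on an object; "squeeze" is the grip in N (left out, the last holds). Time passes only in rows, so rows that do not move let the fingers close. It gives the time, the measured TCP pose, the force, the opening and the grip force at its end, in the units of the state.
- monitor.read_state(): the state, without advancing time (a new reading comes with each control period).
- eyes.read_camera(name): name is "scene" or "top" or "wrist"; returns the picture (400x640x3 uint8, blue, green, red); there is no depth.
- eyes.camera_model(name): a dict with "fx", "fy", "cx", "cy" (pixels), "rvec" (rotation vector, rad) and "tvec" (3), from world to camera coordinates, as OpenCV has them. Camera axes: x right, y down, z forward; pixel columns grow to the right and rows downward; lengths in m; the calibration is good to about 2 mm. A picture is of the moment at which its call begins: read the wrist's pose just before it. camera_model takes no time and is no camera call; for the wrist camera it gives the pose at the moment of the call.
- ticket.close_job(): hands the job in; it is judged then, once.
The state is a dict: "t": time; "q": joint angles; "dq": joint speeds; "joint_torque": joint torques, N m; "tool_pos": TCP position; "orientation": TCP orientation; "force": force on the tool from outside, world axes, zero at the start; "wrist_torque": the same for the moment, N m; "opening": finger opening in m; "gripper_force": force on a finger pad.
Only numpy, scipy, OpenCV 4.12 (cv2) and the standard library are available. Lean on these libraries where they do the work, as an engineer would, in place of code of your own. Each camera call takes 0.05 s, during which the arm holds its last target. There are 200 camera calls.

## Task

Each of the four dark wooden stands is cut to the shape of one thing, but the things have been put back on the wrong ones: set the screw jar upright in the middle of the large round stand, the spray can on the small round one, the bulb carton on the square one, and the meter, dial up, lengthwise on the oblong one. Every stand is taken, so put things aside on the bare bench as needed; let go of everything, knock nothing over, and leave the tape roll and the tape measure where they are.

Things in the scene. Friction and masses are not known exactly. Their poses are not given: they have to be found in the camera images.
- jar: Squat clear jar of screws with a red lid, round, 64 mm diameter, 74 mm high, 0.24 kg. Belongs on the large round stand. Origin: centre of its underside, z up. Grip round the glass up to 50 mm above its foot. Starts on a stand; the fixed jar with a similar lid at the far left back is not meant.
- can: Slim blue spray can, round, 44 mm diameter, 125 mm high, 0.32 kg. Belongs on the small round stand. Origin: centre of its underside, z up. Grip round the body, best 80 to 95 mm above its foot, so that the palm clears the cap.
- carton: Small upright light-bulb carton, square 44 x 44 mm, 85 mm high, 0.06 kg. Belongs on the square stand. Origin: centre of its underside, z up, x and y square to its faces.
- meter: Yellow pocket multimeter lying on its back, dial up, 52 mm wide along its x, 92 mm long along its y, 34 mm high, 0.14 kg. Belongs on the oblong stand, lengthwise (its y along the stand's y, either way round). Origin: centre of its underside, z up. Grip across the 52 mm width.
- stand_large_round: Fixed dark wooden stand, 10 mm thick, top at z = 0.010; round, 120 mm diameter, the larger of the two discs; home of the jar. A pale cork inlay in its middle has the outline of the foot that belongs here. Origin: centre of the underside; z up.
- stand_small_round: Fixed dark wooden stand, 10 mm thick, top at z = 0.010; round, 84 mm diameter, the smaller disc; home of the spray can. A pale cork inlay in its middle has the outline of the foot that belongs here. Origin: centre of the underside; z up.
- stand_square: Fixed dark wooden stand, 10 mm thick, top at z = 0.010; square, 90 x 90 mm; home of the bulb carton. A pale cork inlay in its middle has the outline of the foot that belongs here. Origin: centre of the underside; x and y square to its sides.
- stand_oblong: Fixed dark wooden stand, 10 mm thick, top at z = 0.010; oblong, 84 mm along its x and 130 mm along its y; home of the meter. A pale cork inlay in its middle has the outline of the foot that belongs here. Origin: centre of the underside; y along its length.
- tape_roll: Bystander: roll of black tape lying flat, 60 mm diameter, 19 mm high, loose. Origin: centre of its underside. Leave it alone. The bare bench (z = 0) round x = 0.55, y = 0.29 is always empty at the start and free for setting a thing aside: no listed thing or stand is centred within 110 mm of that point.
- tape_measure: Bystander: yellow and black tape measure, 38 mm along its x, 78 mm along its y, 64 mm high, loose. Origin: on its underside. Leave it alone. Fixed: a red tool tin, front edge from (0.59, 0.15) to (0.67, 0.34), its open lid 0.18 m high (carry things round or above it); a socket box 0.09 m high at (0.59, -0.47), 0.15 m long; the back wall, x = 0.85 at y = 0.37, 0.75 at y = 0, 0.67 at y = -0.3.
Not all that is in view belongs to the job. There is more than one size of the can; the job needs the larger.

How it is judged:
At the end, for the whole second after the job is handed in: Jar on the large round stand, can on the small round, carton on the square, meter on the oblong: each within 13 mm of the stand's centre, underside within 4 mm of its top, upright to 0.1 rad, at rest; the meter's length within 0.26 rad of the stand's (horizontal distance between jar and stand_large_round below 0.013 m and z of jar in the frame of stand_large_round between 0.006 and 0.014 m and angle between each of jar, can, carton, meter's own z axis and vertical below 0.1 rad and linear speed of each of jar, can, carton, meter below 0.02 m/s and horizontal distance between can and stand_small_round below 0.013 m and z of can in the frame of stand_small_round between 0.006 and 0.014 m and horizontal distance between carton and stand_square below 0.013 m and z of carton in the frame of stand_square between 0.006 and 0.014 m and horizontal distance between meter and stand_oblong below 0.013 m and z of meter in the frame of stand_oblong between 0.006 and 0.014 m and angle between the y axis of meter and the y axis of stand_oblong, either way round below 0.26 rad); the robot touches nothing.
It fails at once if one of the four things is knocked over (tilted more than 0.8 rad) (angle between any of jar, can, carton, meter's own z axis and vertical above 0.8 rad).
It fails at once if the tape roll or the tape measure is shifted more than 30 mm (distance of any of tape_roll, tape_measure from where it was at the start of the episode above 0.03 m).
It also fails if it takes over 144 s, if anything falls off the work surface, if the arm or the gripper's body presses on something with over 40 N, if the wrist force passes 120 N, or if a joint passes its speed limit or range.

## Working session

There is one attempt and no reset: what is moved stays moved. The work goes in short steps, Python scripts to look and compute and a tool call to move; the robot and the scene stay as the last step left them, time stands still between calls to the robot, and variables do not carry over. Pictures are saved under pics/ and viewed, at most 14 in all, crops included, and the job is handed in when it is done.

Besides the shell and the picture viewer there is one more tool, called after "Request:" as name(argument=value, ...) on one line, values as JSON. arm_command: Moves the arm, as the interface text tells. Its arguments: {"type":"object","properties":{"deltas":{"type":"array"},"gripper":{"type":"number"},"squeeze":{"type":"number"}},"required":["deltas"]}

```bash
mkdir -p pics; cat > h.py <<'E'
import numpy as np, cv2
from plant import monitor, eyes, ticket
def snap(n,f):
    m=eyes.camera_model(n); im=eyes.read_camera(n); cv2.imwrite('pics/'+f,im); return m,im
def ray(m,uv):
    R=cv2.Rodrigues(np.array(m['rvec'],float))[0]; t=np.array(m['tvec'],float).ravel()
    d=R.T@np.array([(uv[0]-m['cx'])/m['fx'],(uv[1]-m['cy'])/m['fy'],1]); return -R.T@t,d
def at(m,uv,z):
    c,d=ray(m,uv); return (c+d*(z-c[2])/d[2]).round(4)
def proj(m,P):
    return cv2.projectPoints(np.array(P,float).reshape(-1,3),np.array(m['rvec'],float),np.array(m['tvec'],float),np.array([[m['fx'],0,m['cx']],[0,m['fy'],m['cy']],[0,0,1.]]),None)[0].reshape(-1,2)
E
python3 - <<'E'
from h import *
for n in('scene','top'):
    m,im=snap(n,n+'0.png'); print(n,m, ray(m,(320,200)))
    cv2.imwrite('pics/'+n+'0b.png',cv2.resize(im,(800,500),interpolation=3))
print(monitor.read_state())
E
```

```text
scene {'fx': 365.70903437493274, 'fy': 365.70903437493274, 'cx': 320.2374234949183, 'cy': 203.01021199783432, 'rvec': array([ 1.96592336, -0.72056041,  0.40435669]), 'tvec': array([-0.31480429,  0.23442137,  0.74421836])} (array([-0.09554533, -0.62455883,  0.55561987]), array([ 0.55599546,  0.68539781, -0.47028402]))
top {'fx': 503.1582396183065, 'fy': 503.1582396183065, 'cx': 317.9426408983807, 'cy': 205.4904054210065, 'rvec': array([ 2.09991667, -2.10881912,  0.16009236]), 'tvec': array([0.06610212, 0.49633791, 1.52837971])} (array([0.19886961, 0.00470163, 1.59596181]), array([ 0.19952652,  0.03343393, -0.9793912 ]))
{'t': 0.1, 'q': array([ 1.05257828e+00,  1.31111694e-01,  1.48917309e+00, -1.45942453e-05,
        1.52299033e+00, -8.53910810e-02]), 'dq': array([ 0.00027134,  0.00086637, -0.00070126,  0.00099785,  0.00164446,
        0.00065111]), 'joint_torque': array([ 1.41909561e-03, -5.61338532e+01, -4.93099129e+01,  7.70848012e-02,
        2.89727922e-02, -9.55677001e-05]), 'tool_pos': array([0.25138704, 0.54423038, 0.21767529]), 'orientation': array([-6.74482687e-01, -3.06783581e+00,  2.52976957e-03]), 'force': array([ 0.22361424, -0.91427321, -0.02090704]), 'wrist_torque': array([-0.0038093 , -0.02502845, -0.00224847]), 'gripper_force': 0.0, 'opening': 0.09331348448919453}
```

View pics/top0b.png

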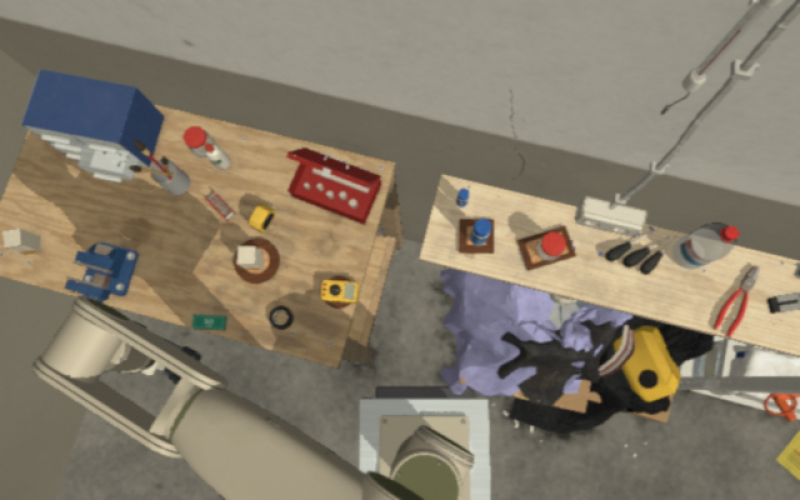

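View pics/scene0b.png

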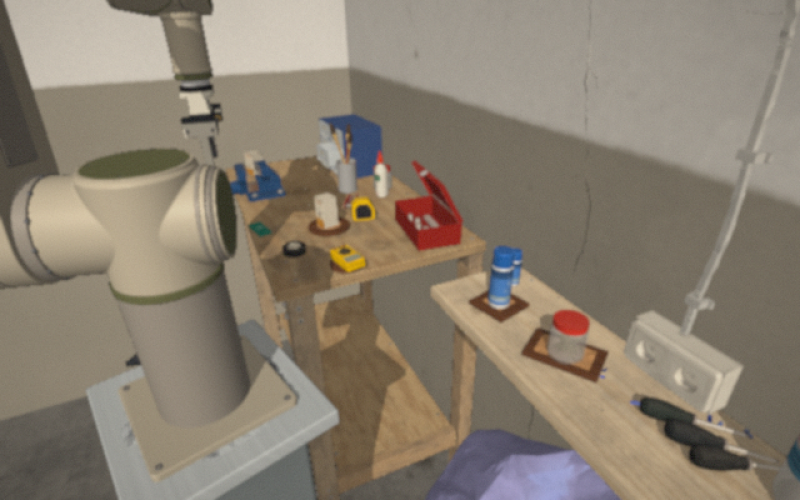

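The top view shows the carton on the large round stand at about (257,260)/1.25, the meter on the small round at (340,291)/1.25, the can on the square at (477,235)/1.25, and the jar on the oblong at (547,248)/1.25. The tape roll is at (280,317)/1.25 and the tape measure at (261,217)/1.25. I'll enlarge these.

```bash
python3 - <<'E'
from h import *
im=cv2.imread('pics/top0.png')
a=im[155:275,165:305]; b=im[140:230,345:475]
a=cv2.resize(a,None,fx=5,fy=5,interpolation=cv2.INTER_CUBIC);b=cv2.resize(b,None,fx=6,fy=6,interpolation=cv2.INTER_CUBIC)
cv2.imwrite('pics/a.png',a);cv2.imwrite('pics/b.png',b)
E
```

```text
(no output)
```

View pics/a.png

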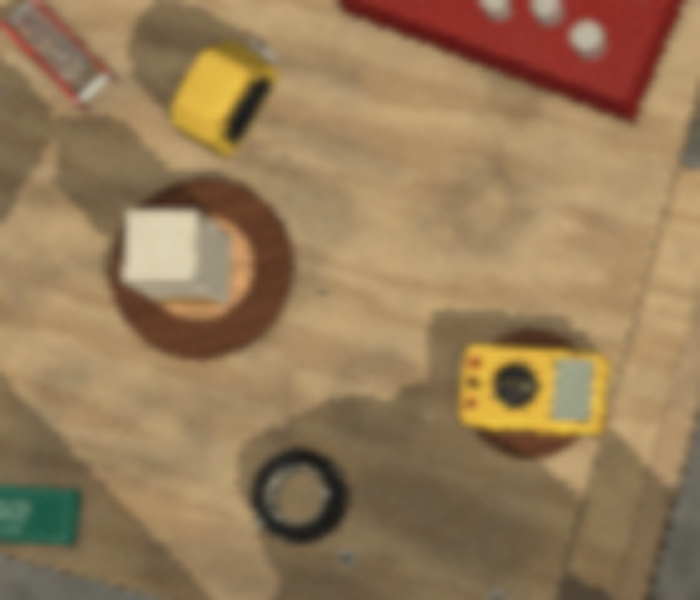

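View pics/b.png

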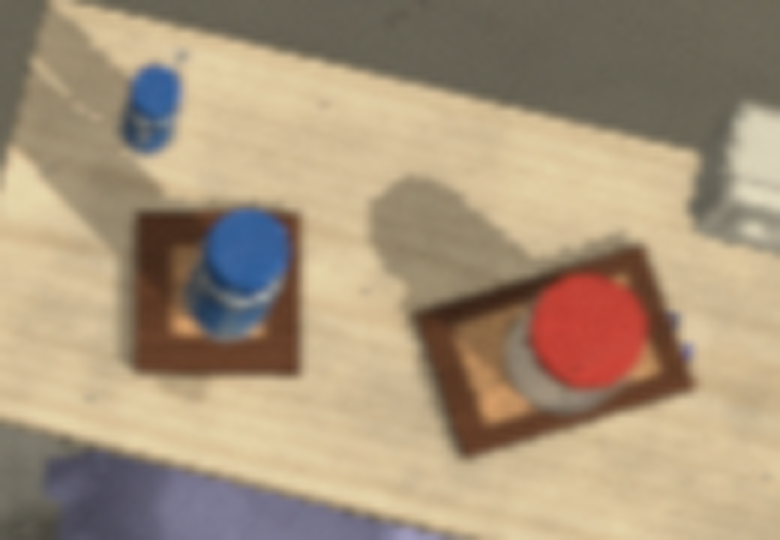

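The crops show these points.

Left crop:
- Large round stand centre: (201,266)
- Carton top corners: (125,210), (199,208), (193,286), (120,278)
- Small round stand centre: (530,393)
- Meter corners: (460,345), (607,346), (606,436), (460,430)

Right crop:
- Square stand corners: (137,212), (299,213), (298,375), (135,373)
- Can top: (250,248)
- Oblong stand corners: (415,315), (641,247), (692,383), (465,457)
- Jar lid: (589,331)

```bash
python3 - <<'E'
from h import *
m=eyes.camera_model('top')
A=lambda u,v,z: at(m,((u+.5)/5-.5+165,(v+.5)/5-.5+155),z)[:2]
B=lambda u,v,z: at(m,((u+.5)/6-.5+345,(v+.5)/6-.5+140),z)[:2]
def quad(n,P):
    P=np.array(P); e=np.roll(P,-1,0)-P; print(n,'c',P.mean(0).round(4),'len',np.linalg.norm(e,axis=1).round(3),'ang',np.degrees(np.arctan2(e[:,1],e[:,0])).round(1))
print('LR',A(201,266,.01),A(108,266,.01),A(294,266,.01)); print('SR',A(530,393,.01),'roll',A(299,495,.02),'measure',A(222,100,.05))
quad('carton',[A(125,210,.095),A(199,208,.095),A(193,286,.095),A(120,278,.095)])
quad('meter',[A(460,345,.044),A(607,346,.044),A(606,436,.044),A(460,430,.044)])
quad('SQ',[B(137,212,.01),B(299,213,.01),B(298,375,.01),B(135,373,.01)])
quad('OB',[B(415,315,.01),B(641,247,.01),B(692,383,.01),B(465,457,.01)])
print('can',B(250,248,.135),'jar',B(589,331,.084),'small can',B(156,88,.08))
print('bench edges L right',A(640,350,0),A(690,180,0),'R left',B(50,5,0),B(0,160,0))
mw=eyes.camera_model('wrist'); c,d=ray(mw,(320,200)); print(c,d,mw['fx'])
E
```

```text
LR [0.4993 0.4321] [0.4998 0.493 ] [0.4989 0.3714]
SR [0.4152 0.2167] roll [0.3498 0.3607] measure [0.5996 0.4123]
carton c [0.4963 0.4356] len [0.046 0.049 0.046 0.043] ang [-88.9 178.1  83.3  -1.5]
meter c [0.413  0.2102] len [0.093 0.056 0.091 0.054] ang [-90.8 180.   87.4   1.4]
SQ c [ 0.5584 -0.1369] len [0.087 0.089 0.087 0.089] ang [-90.9 178.   88.8  -1.8]
OB c [ 0.5255 -0.3142] len [0.127 0.078 0.127 0.081] ang [ -73.4 -162.8  107.8   17. ]
can [ 0.5527 -0.1424] jar [ 0.5201 -0.3177] small can [ 0.652  -0.1016]
bench edges L right [0.444  0.1474] [0.5557 0.1158] R left [ 0.7241 -0.05  ] [ 0.6361 -0.0215]
[0.19022354 0.57306676 0.38414528] [ 0.23065802 -0.11202175 -0.96660197] 304.2692076253454
```

Sizes check out: the square stand measures 87–89 mm, the oblong 127 x 80, and the meter 92 x 55. The plan is to set the carton aside, then jar to large round, meter to oblong, can to small round, and carton to square.

Request:
arm_command(deltas=[[[3.06, -1.36, 0, 0, 0, 3.1], [3.06, -1.36, 0, 0, 0, 3.1], [3.06, -1.36, 0, 0, 0, 3.1], [3.06, -1.36, 0, 0, 0, 3.1], [3.06, -1.36, 0, 0, 0, 3.1], [3.06, -1.36, 0, 0, 0, 3.1], [3.06, -1.36, 0, 0, 0, 3.1], [3.06, -1.36, 0, 0, 0, 3.1], [0, 0, 0, 0, 0, 0], [0, 0, 0, 0, 0, 0]]], gripper=1)

```text
t: 0.93
tool_pos: [0.4976, 0.4345, 0.2176]
orientation: [-0.005, -3.14, 0.001]
force: [0.3, 0.2, -0.2]
opening: 0.093
gripper_force: 0.0
```

```bash
cat >> h.py <<'E'
def st():
    s=monitor.read_state(); from scipy.spatial.transform import Rotation as R
    M=R.from_rotvec(s['orientation']).as_matrix()
    print('t',round(s['t'],2),'p',s['tool_pos'].round(4),'yang',np.degrees(np.arctan2(M[1,1],M[0,1])).round(1),'z',M[:,2].round(3),'op',round(s['opening'],4),'gf',round(s['gripper_force'],1),'F',s['force'].round(1),'q',s['q'].round(2))
E
python3 - <<'E'
from h import *
st(); m,im=snap('wrist','w0.png')
cv2.imwrite('pics/w0b.png',cv2.resize(im,(800,500),interpolation=2))
np.save('w0.npy',m,allow_pickle=True)
print(proj(m,[[.4993,.4321,.01],[.4963,.4356,.095],[.4152,.2167,.01],[.413,.2102,.044]])*1.25)
E
```

```text
t 0.93 p [0.4976 0.4345 0.2176] yang 89.8 z [-0.001 -0.001 -1.   ] op 0.093 gf 0.0 F [ 0.3  0.2 -0.2] q [ 0.64  0.3   1.3   0.    1.55 -0.93]
[[399.4112049  221.23853655]
 [403.20628646 237.27907683]
 [170.95011964 133.90352084]
 [139.61485544 129.63449726]]
```

View pics/w0b.png

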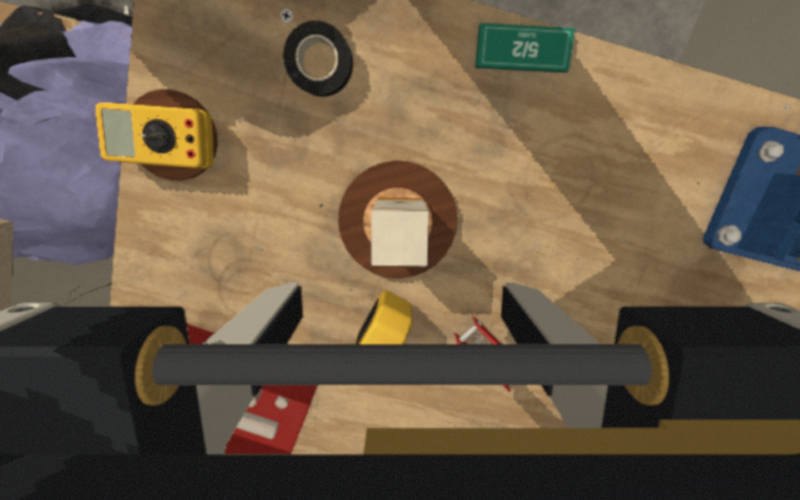

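The wrist view agrees with the top-camera estimates: the large stand is at (398,220) against a predicted (399,221), the carton top at (400,237), and the small stand at (172,135). Next I grip the carton.

Request:
arm_command(deltas=[[[-0.1, -0.1, -3.0, 0, 0, 0], [0, 0, -3.0, 0, 0, 0], [0, 0, -3.0, 0, 0, 0], [0, 0, -3.0, 0, 0, 0], [0, 0, -3.0, 0, 0, 0], [0, 0, -1.9, 0, 0, 0], [0, 0, 0, 0, 0, 0]]])

```text
t: 1.57
tool_pos: [0.4904, 0.4333, 0.0434]
orientation: [0.002, -3.134, 0.009]
force: [-0.3, -0.2, -0.2]
opening: 0.0926
gripper_force: 0.0
```

Request:
arm_command(deltas=[[[0, 0, 0, 0, 0, 0], [0, 0, 0, 0, 0, 0], [0, 0, 0, 0, 0, 0], [0, 0, 0, 0, 0, 0], [0, 0, 0, 0, 0, 0], [0, 0, 0, 0, 0, 0], [0, 0, 0, 0, 0, 0], [0, 0, 0, 0, 0, 0], [0, 0, 0, 0, 0, 0], [0, 0, 0, 0, 0, 0]]], gripper=-1, squeeze=8)

```text
t: 2.4
tool_pos: [0.4956, 0.4349, 0.0499]
orientation: [0.0, 3.141, 0.0]
force: [0.2, -0.6, 2.4]
opening: 0.0439
gripper_force: 8.0
```

Request:
arm_command(deltas=[[[0, 0, 1.5, 0, 0, 0], [0, 0, 2.5, 0, 0, 0], [0, 0, 3.0, 0, 0, 0], [0.4, -2.4, 0, 0, 0, 0], [0.4, -2.4, 0, 0, 0, 0], [0.4, -2.4, 0, 0, 0, 0], [0.4, -2.4, 0, 0, 0, 0], [0.4, -2.4, 0, 0, 0, 0], [0.4, -2.4, 0, 0, 0, 0], [0, 0, 0, 0, 0, 0], [0, 0, -2.0, 0, 0, 0], [0, 0, -2.0, 0, 0, 0]]])

```text
t: 3.4
tool_pos: [0.5213, 0.2916, 0.0821]
orientation: [0.002, 3.137, 0.004]
force: [-0.5, 0.6, -0.4]
opening: 0.0441
gripper_force: 8.0
```

Request:
arm_command(deltas=[[[0, 0, -2.0, 0, 0, 0], [0, 0, -1.0, 0, 0, 0], [0, 0, 0, 0, 0, 0], [0, 0, 0, 0, 0, 0]]])

```text
t: 3.73
tool_pos: [0.5191, 0.2911, 0.0498]
orientation: [0.001, -3.141, 0.0]
force: [0.7, 0.2, -1.2]
opening: 0.0439
gripper_force: 8.0
```

Request:
arm_command(deltas=[[[0, 0, -0.4, 0, 0, 0], [0, 0, -0.4, 0, 0, 0], [0, 0, -0.1, 0, 0, 0], [0, 0, 0, 0, 0, 0]]])

```text
t: 4.07
tool_pos: [0.5195, 0.291, 0.0408]
orientation: [-0.0, 3.141, 0.0]
force: [-0.4, -0.0, -0.6]
opening: 0.0441
gripper_force: 8.0
```

Request:
arm_command(deltas=[[[0, 0, 0, 0, 0, 0], [0, 0, 0, 0, 0, 0], [0, 0, 0, 0, 0, 0], [0, 0, 0, 0, 0, 0], [0, 0, 0, 0, 0, 0], [0, 0, 0, 0, 0, 0], [0, 0, 3.0, 0, 0, 0], [0, 0, 4.0, 0, 0, 0], [0, 0, 4.0, 0, 0, 0], [0, 0, 4.0, 0, 0, 0], [0, 0, 2.0, 0, 0, 0], [0, 0, 0, 0, 0, 0]]], gripper=1)

```text
t: 5.07
tool_pos: [0.5226, 0.2923, 0.2183]
orientation: [-0.0, 3.131, 0.007]
force: [1.3, 0.9, 0.3]
opening: 0.0932
gripper_force: 0.0
```

Request:
arm_command(deltas=[[[0, -3.8, 0, 0, 0, 0], [0, -3.8, 0, 0, 0, 0], [0, -3.8, 0, 0, 0, 0], [0, -3.8, 0, 0, 0, 0], [0, -3.8, 0, 0, 0, 0], [0, -3.8, 0, 0, 0, 0], [0, -3.8, 0, 0, 0, 0], [0, -3.8, 0, 0, 0, 0], [0, -3.8, 0, 0, 0, 0], [0, -3.8, 0, 0, 0, 0], [0, -3.8, 0, 0, 0, 0], [0, -3.8, 0, 0, 0, 0]]])

```text
t: 6.07
tool_pos: [0.5187, -0.1669, 0.2099]
orientation: [-0.0, -3.141, -0.0]
force: [1.0, -0.3, 0.0]
opening: 0.0928
gripper_force: 0.0
```

Request:
arm_command(deltas=[[[0, -3.8, 0, 0, 0, 0], [0, -3.8, 0, 0, 0, 0], [0, -3.8, 0, 0, 0, 0], [0, -2.4, 0, 0, 0, 0], [0, -1.2, 0, 0, 0, 0], [0, 0, 0, 0, 0, 0], [0, 0, 0, 0, 0, 0], [0, 0, 0, 0, 0, 0]]])

```text
t: 6.73
tool_pos: [0.5196, -0.3135, 0.2102]
orientation: [0.002, -3.141, -0.002]
force: [-0.7, -0.1, 0.1]
opening: 0.0934
gripper_force: 0.0
```

```bash
python3 - <<'E'
from h import *
st(); m,im=snap('wrist','w1.png')
cv2.imwrite('pics/w1b.png',cv2.resize(im,(800,500),interpolation=2))
np.save('w1.npy',m,allow_pickle=True)
print(proj(m,[[.5255,-.3142,.01],[.5201,-.3177,.084],[.5584,-.1369,.01],[.5527,-.1424,.135]])*1.25)
m,im=snap('top','t1.png');cv2.imwrite('pics/t1b.png',cv2.resize(im[140:260,160:310],None,fx=5,fy=5,interpolation=cv2.INTER_CUBIC))
E
```

```text
t 6.73 p [ 0.5196 -0.3135  0.2102] yang 90.1 z [-0.     0.001 -1.   ] op 0.0934 gf 0.0 F [-0.7 -0.1  0.1] q [-0.63  0.15  1.48  0.    1.51 -2.2 ]
[[400.64432395 226.6747128 ]
 [396.11638562 238.3734849 ]
 [577.17720947 259.19566917]
 [652.28713014 302.37411128]]
```

View pics/w1b.png

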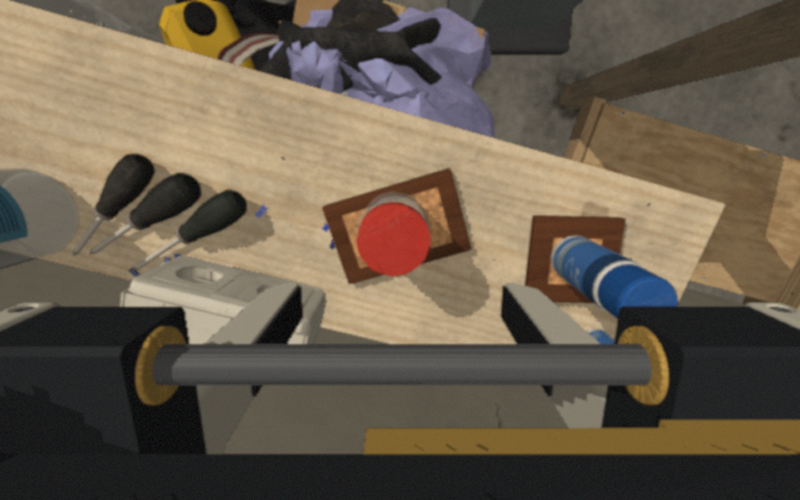

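View pics/t1b.png

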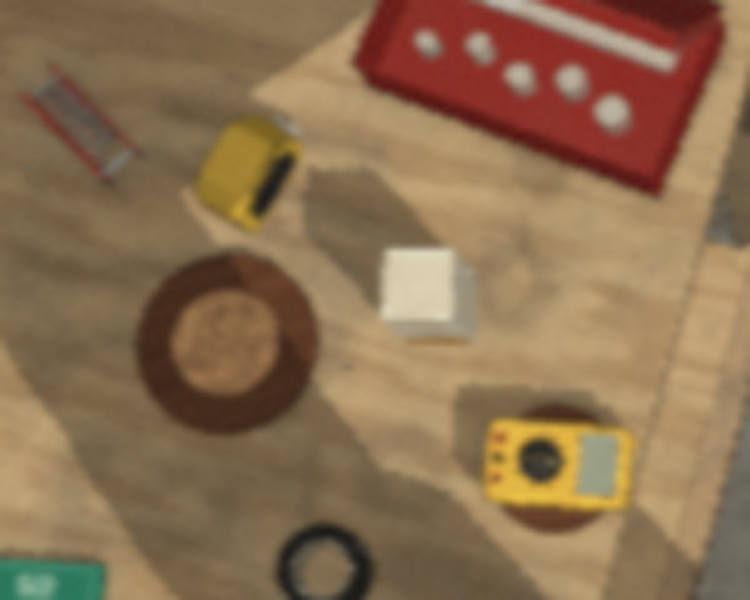

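In the wrist view the oblong's corners average (398,227), matching the prediction of (401,227). The jar lid is at (394,239), so the jar is at about (0.520, -0.319). The top crop shows the carton upright on the bench and the empty large stand at (227,341), unchanged. Next I grip the jar.

Request:
arm_command(deltas=[[[0.0, -0.6, -3.0, 0, 0, 0], [0, 0, -3.5, 0, 0, 0], [0, 0, -3.5, 0, 0, 0], [0, 0, -3.5, 0, 0, 0], [0, 0, -2.5, 0, 0, 0], [0, 0, -1.5, 0, 0, 0], [0, 0, 0, 0, 0, 0], [0, 0, 0, 0, 0, 0]]])

```text
t: 7.5
tool_pos: [0.5192, -0.3196, 0.0352]
orientation: [0.002, -3.14, -0.002]
force: [0.6, -0.8, 0.2]
opening: 0.0929
gripper_force: 0.0
```

Request:
arm_command(deltas=[[[0, 0, 0, 0, 0, 0], [0, 0, 0, 0, 0, 0], [0, 0, 0, 0, 0, 0], [0, 0, 0, 0, 0, 0], [0, 0, 0, 0, 0, 0], [0, 0, 0, 0, 0, 0], [0, 0, 0, 0, 0, 0], [0, 0, 0, 0, 0, 0]]], gripper=-1, squeeze=20)

```text
t: 8.17
tool_pos: [0.5199, -0.3213, 0.0365]
orientation: [-0.0, 3.141, -0.001]
force: [-1.1, 2.5, 7.2]
opening: 0.0623
gripper_force: 20.0
```

Request:
arm_command(deltas=[[[0, 0, 1.0, 0, 0, 0], [0, 0, 3.0, 0, 0, 0], [0, 0, 3.5, 0, 0, 0], [0, 0, 3.5, 0, 0, 0], [0, 0, 3.0, 0, 0, 0], [0, 0, 2.0, 0, 0, 0], [0, 0, 0, 0, 0, 0], [-0.1, 1.5, 0, 0, 0, 0], [-0.1, 3.0, 0, 0, 0, 0], [-0.1, 3.6, 0, 0, 0, 0], [-0.1, 3.6, 0, 0, 0, 0], [-0.1, 3.6, 0, 0, 0, 0]]])

```text
t: 9.17
tool_pos: [0.5129, -0.1665, 0.1932]
orientation: [-0.002, -3.139, -0.002]
force: [0.2, 0.8, -2.5]
opening: 0.0625
gripper_force: 20.0
```

Request:
arm_command(deltas=[[[-0.1, 3.6, 0, 0, 0, 0], [-0.1, 3.6, 0, 0, 0, 0], [-0.1, 3.6, 0, 0, 0, 0], [-0.1, 3.6, 0, 0, 0, 0], [-0.1, 3.6, 0, 0, 0, 0], [-0.1, 3.6, 0, 0, 0, 0], [-0.1, 3.6, 0, 0, 0, 0], [-0.1, 3.6, 0, 0, 0, 0], [-0.1, 3.6, 0, 0, 0, 0], [-0.1, 3.6, 0, 0, 0, 0], [-0.1, 3.6, 0, 0, 0, 0], [-0.1, 3.6, 0, 0, 0, 0]]])

```text
t: 10.17
tool_pos: [0.501, 0.2652, 0.1933]
orientation: [-0.0, -3.139, 0.002]
force: [0.3, -0.4, -2.0]
opening: 0.0624
gripper_force: 20.0
```

Request:
arm_command(deltas=[[[-0.1, 3.6, 0, 0, 0, 0], [-0.1, 3.6, 0, 0, 0, 0], [-0.1, 3.6, 0, 0, 0, 0], [-0.1, 2.5, 0, 0, 0, 0], [0, 1.5, 0, 0, 0, 0], [0, 0, 0, 0, 0, 0], [0, 0, 0, 0, 0, 0], [0, 0, 0, 0, 0, 0]]])

```text
t: 10.83
tool_pos: [0.498, 0.4107, 0.194]
orientation: [-0.0, -3.14, 0.003]
force: [0.2, 0.6, -2.5]
opening: 0.0622
gripper_force: 20.0
```

```bash
python3 -c "
from h import *
st()"
```

```text
t 10.83 p [0.498  0.4107 0.194 ] yang 90.0 z [-0.002 -0.002 -1.   ] op 0.0622 gf 20.0 F [ 0.2  0.6 -2.5] q [ 0.61  0.27  1.38 -0.    1.5  -0.96]
```

Request:
arm_command(deltas=[[[0.1, 2.1, 0, 0, 0, 0], [0, 0, -2.0, 0, 0, 0], [0, 0, -3.0, 0, 0, 0], [0, 0, -3.0, 0, 0, 0], [0, 0, -3.0, 0, 0, 0], [0, 0, -2.0, 0, 0, 0], [0, 0, -1.0, 0, 0, 0], [0, 0, 0, 0, 0, 0], [0, 0, 0, 0, 0, 0]]])

```text
t: 11.58
tool_pos: [0.4998, 0.4321, 0.056]
orientation: [-0.002, -3.141, 0.0]
force: [0.1, -0.2, -1.7]
opening: 0.0624
gripper_force: 20.0
```

```bash
python3 -c "
from h import *
st()"
```

```text
t 11.58 p [0.4998 0.4321 0.056 ] yang 89.9 z [-0. -0. -1.] op 0.0624 gf 20.0 F [ 0.1 -0.2 -1.7] q [ 0.64  0.41  1.46 -0.    1.27 -0.93]
```

Request:
arm_command(deltas=[[[0, 0, -0.8, 0, 0, 0], [0, 0, -0.5, 0, 0, 0], [0, 0, -0.3, 0, 0, 0], [0, 0, -0.2, 0, 0, 0], [0, 0, 0, 0, 0, 0], [0, 0, 0, 0, 0, 0]]])

```text
t: 12.08
tool_pos: [0.4994, 0.4329, 0.0377]
orientation: [-0.0, 3.142, -0.0]
force: [-0.2, 0.3, -2.3]
opening: 0.0623
gripper_force: 20.0
```

Request:
arm_command(deltas=[[[0, 0, -0.1, 0, 0, 0], [0, 0, 0, 0, 0, 0], [0, 0, 0, 0, 0, 0]]])

```text
t: 12.33
tool_pos: [0.4995, 0.433, 0.0368]
orientation: [-0.0, 3.141, 0.0]
force: [-0.5, 0.3, -2.0]
opening: 0.0622
gripper_force: 20.0
```

Request:
arm_command(deltas=[[[0, 0, 0, 0, 0, 0], [0, 0, 0, 0, 0, 0], [0, 0, 0, 0, 0, 0], [0, 0, 0, 0, 0, 0], [0, 0, 0, 0, 0, 0], [0, 0, 2.0, 0, 0, 0], [0, 0, 4.0, 0, 0, 0], [0, 0, 4.0, 0, 0, 0], [0, 0, 4.0, 0, 0, 0], [0, 0, 4.0, 0, 0, 0], [0, 0, 0, 0, 0, 0]]], gripper=1)

```text
t: 13.25
tool_pos: [0.503, 0.4356, 0.2284]
orientation: [-0.0, 3.129, 0.014]
force: [1.0, 1.0, 2.3]
opening: 0.0928
gripper_force: 0.0
```

Request:
arm_command(deltas=[[[-0.65, -1.65, 0, 0, 0, -6.92], [-0.65, -1.65, 0, 0, 0, -6.92], [-0.65, -1.65, 0, 0, 0, -6.92], [-0.65, -1.65, 0, 0, 0, -6.92], [-0.65, -1.65, 0, 0, 0, -6.92], [-0.65, -1.65, 0, 0, 0, -6.92], [-0.65, -1.65, 0, 0, 0, -6.92], [-0.65, -1.65, 0, 0, 0, -6.92], [-0.65, -1.65, 0, 0, 0, -6.92], [-0.65, -1.65, 0, 0, 0, -6.92], [-0.65, -1.65, 0, 0, 0, -6.92], [-0.65, -1.65, 0, 0, 0, -6.92]]])

```text
t: 14.25
tool_pos: [0.4211, 0.2342, 0.2166]
orientation: [2.089, 2.346, 0.001]
force: [0.8, 0.2, 0.6]
opening: 0.0933
gripper_force: 0.0
```

Request:
arm_command(deltas=[[[-0.65, -1.65, 0, 0, 0, -6.92], [0, 0, 0, 0, 0, 0], [0, 0, 0, 0, 0, 0], [0, 0, 0, 0, 0, 0]]])

```text
t: 14.58
tool_pos: [0.4152, 0.2188, 0.2168]
orientation: [2.218, 2.225, 0.001]
force: [0.0, -0.4, 0.2]
opening: 0.0934
gripper_force: 0.0
```

```bash
python3 - <<'E'
from h import *
st(); m,im=snap('wrist','w2.png')
cv2.imwrite('pics/w2b.png',cv2.resize(im,(800,500),interpolation=2))
np.save('w2.npy',m,allow_pickle=True)
print(proj(m,[[.4152,.2167,.01],[.413,.2102,.044],[.413,.22,.044]])*1.25)
E
```

```text
t 14.58 p [0.4152 0.2188 0.2168] yang 0.2 z [ 0.001  0.001 -1.   ] op 0.0934 gf 0.0 F [ 0.  -0.4  0.2] q [ 0.38 -0.23  1.84  0.    1.53  0.37]
[[399.9227967  222.55666598]
 [397.40517689 236.44962076]
 [397.42436602 225.91939575]]
```

View pics/w2b.png

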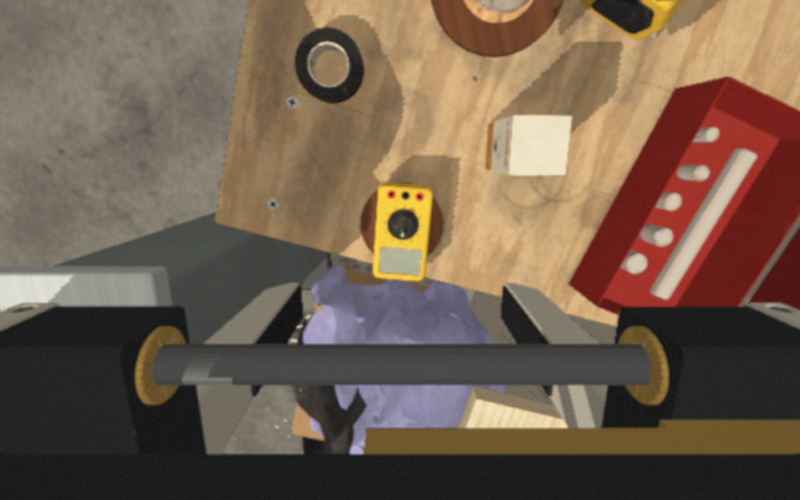

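The meter's top-face corners in the wrist view are (377,185), (432,187), (426,281), (373,277), which puts its centre at about (0.417, 0.214) with its length at about 87°. The stand disc is centred at x≈402. Descending to grip it across its width.

Request:
arm_command(deltas=[[[0.2, -0.5, -3.0, 0, 0, -2.5], [0, 0, -3.5, 0, 0, 0], [0, 0, -3.5, 0, 0, 0], [0, 0, -3.5, 0, 0, 0], [0, 0, -3.0, 0, 0, 0], [0, 0, -1.5, 0, 0, 0], [0, 0, -0.8, 0, 0, 0], [0, 0, 0, 0, 0, 0], [0, 0, 0, 0, 0, 0], [0, 0, 0, 0, 0, 0]]])

```text
t: 15.47
tool_pos: [0.4183, 0.2142, 0.0303]
orientation: [2.267, 2.173, 0.004]
force: [0.1, -0.7, -0.1]
opening: 0.0926
gripper_force: 0.0
```

```bash
python3 -c "
from h import *
st()"
```

```text
t 15.47 p [0.4183 0.2142 0.0303] yang -2.4 z [ 0.002  0.001 -1.   ] op 0.0926 gf 0.0 F [ 0.1 -0.7 -0.1] q [ 0.36 -0.04  2.03  0.    1.15  0.41]
```

Request:
arm_command(deltas=[[[-0.1, 0, -0.7, 0, 0, 0], [0, 0, -0.5, 0, 0, 0], [0, 0, 0, 0, 0, 0], [0, 0, 0, 0, 0, 0]]])

```text
t: 15.8
tool_pos: [0.4157, 0.2133, 0.0165]
orientation: [-2.268, -2.173, 0.001]
force: [0.4, -0.2, -0.3]
opening: 0.0932
gripper_force: 0.0
```

Request:
arm_command(deltas=[[[0, 0, 0, 0, 0, 0], [0, 0, 0, 0, 0, 0], [0, 0, 0, 0, 0, 0], [0, 0, 0, 0, 0, 0], [0, 0, 0, 0, 0, 0], [0, 0, 0, 0, 0, 0], [0, 0, 0, 0, 0, 0], [0, 0, 0, 0, 0, 0], [0, 0, 0, 0, 0, 0]]], gripper=-1, squeeze=15)

```text
t: 16.55
tool_pos: [0.416, 0.2134, 0.0167]
orientation: [2.269, 2.173, 0.0]
force: [0.6, 0.5, 1.3]
opening: 0.0519
gripper_force: 14.9
```

Request:
arm_command(deltas=[[[0, 0, 1.0, 0, 0, 0], [0, 0, 3.0, 0, 0, 0], [0, 0, 4.0, 0, 0, 0], [0, 0, 4.0, 0, 0, 0], [0, 0, 4.0, 0, 0, 0], [0, 0, 3.0, 0, 0, 0], [0, 0, 0, 0, 0, 0], [0, 0, 0, 0, 0, 0], [0, 0, 0, 0, 0, 0]]])

```text
t: 17.3
tool_pos: [0.4155, 0.2132, 0.2062]
orientation: [-2.268, -2.173, 0.001]
force: [-0.1, 0.4, -1.4]
opening: 0.0521
gripper_force: 14.9
```

```bash
python3 - <<'E'
from h import *
st(); m,im=snap('wrist','w3.png'); np.save('w3.npy',m,allow_pickle=True)
m2,im2=snap('top','t3.png')
a=cv2.resize(im[60:260,160:480],(800,500),interpolation=2); 
cv2.imwrite('pics/w3b.png',a)
E
```

```text
t 17.3 p [0.4155 0.2132 0.2062] yang -2.5 z [-0.001 -0.    -1.   ] op 0.0521 gf 14.9 F [-0.1  0.4 -1.4] q [ 0.36 -0.23  1.86 -0.    1.51  0.41]
```

View pics/w3b.png

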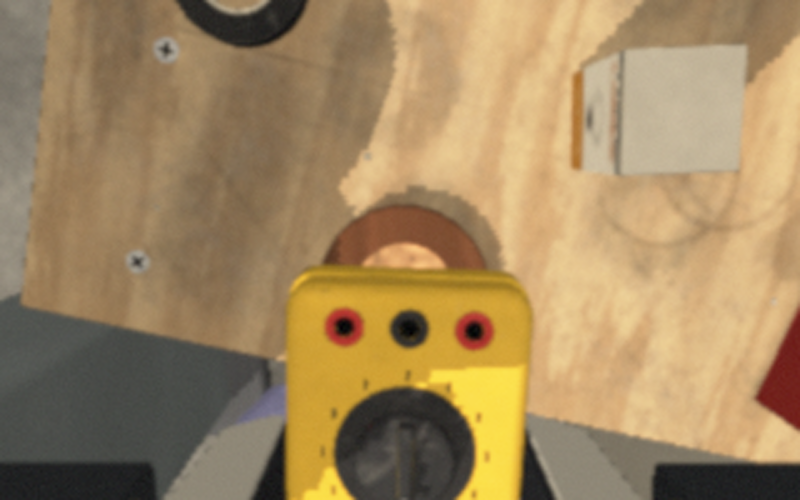

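The meter is held level between the fingers, its far edge at crop row ~270–285. The small stand's rim shows its top at crop (405,205).

```bash
python3 - <<'E'
from h import *
m=np.load('w3.npy',allow_pickle=True).item()
C=lambda u,v,z: at(m,((u+.5)/2.5-.5+160,(v+.5)/2.5-.5+60),z)
print(C(408,268,.2337),C(408,285,.2337),C(408,268,.21)); print('SR far rim',C(405,205,.01),C(325,262,.01),C(485,262,.01))
im=cv2.imread('pics/t3.png'); cv2.imwrite('pics/t3b.png',cv2.resize(im[140:260,160:310],None,fx=5,fy=5,interpolation=2))
E
```

```text
[0.4194 0.2605 0.2337] [0.4193 0.2573 0.2337] [0.4194 0.2569 0.21  ]
SR far rim [0.4191 0.2563 0.01  ] [0.3798 0.231  0.01  ] [0.4563 0.2278 0.01  ]
```

Request:
arm_command(deltas=[[[0.4, -1.7, 0, 0, 0, 1.4], [0.7, -3.2, 0, 0, 0, 1.4], [0.7, -3.5, 0, 0, 0, 1.4], [0.7, -3.5, 0, 0, 0, 1.4], [0.7, -3.5, 0, 0, 0, 1.4], [0.7, -3.5, 0, 0, 0, 1.4], [0.7, -3.5, 0, 0, 0, 1.4], [0.7, -3.5, 0, 0, 0, 1.4], [0.7, -3.5, 0, 0, 0, 1.4], [0.7, -3.5, 0, 0, 0, 1.4], [0.7, -3.5, 0, 0, 0, 1.4], [0.7, -3.5, 0, 0, 0, 1.4]]])

```text
t: 18.4
tool_pos: [0.4959, -0.187, 0.2045]
orientation: [-1.923, -2.48, 0.001]
force: [0.2, 0.2, -0.2]
opening: 0.052
gripper_force: 14.9
```

Request:
arm_command(deltas=[[[0.7, -3.5, 0, 0, 0, 1.4], [0.7, -3.5, 0, 0, 0, 1.4], [0.7, -3.2, 0, 0, 0, 0], [0.5, -1.7, 0, 0, 0, 0], [0, 0, 0, 0, 0, 0], [0, 0, 0, 0, 0, 0], [0, 0, 0, 0, 0, 0]]])

```text
t: 18.98
tool_pos: [0.5222, -0.3035, 0.2049]
orientation: [-1.864, -2.525, -0.0]
force: [-0.4, 0.8, -0.9]
opening: 0.0518
gripper_force: 14.9
```

```bash
python3 - <<'E'
from h import *
st(); m,im=snap('wrist','w4.png'); np.save('w4.npy',m,allow_pickle=True)
a=im[60:260,160:480].copy()
m2,im2=snap('top','t4.png'); b=im2[140:260,160:352]
cv2.imwrite('pics/w4b.png',np.vstack([cv2.resize(a,(480,300)),cv2.resize(b,(480,300),interpolation=2)]))
E
```

```text
t 18.98 p [ 0.5222 -0.3035  0.2049] yang 17.1 z [-0.002  0.002 -1.   ] op 0.0518 gf 14.9 F [-0.4  0.8 -0.9] q [-0.61  0.15  1.49  0.    1.5  -0.91]
```

View pics/w4b.png

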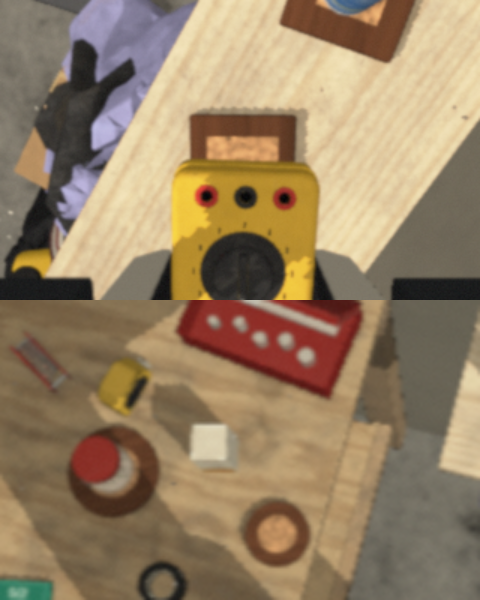

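Top half: the oblong's far edge runs (191,115)–(295,115), square to the tool. Bottom half: the empty small stand's centre is at (277,532), and the jar is upright on the large stand with its lid at (95,458).

```bash
python3 - <<'E'
from h import *
m=np.load('w4.npy',allow_pickle=True).item()
C=lambda u,v,z: at(m,((u+.5)/1.5-.5+160,(v+.5)/1.5-.5+60),z)
a,b=C(191,115,.01),C(295,115,.01); d=(b-a)[:2]; print(a,b,np.linalg.norm(d),np.degrees(np.arctan2(d[1],d[0])))
y=np.array([-d[1],d[0]])/np.linalg.norm(d); print('OB c',(a+b)[:2]/2-y*.065)
im=cv2.imread('pics/t4.png'); mt=eyes.camera_model('top')
T=lambda u,v,z: at(mt,((u+.5)/2.5-.5+160,(v+.5)/2.5-.5+140),z)
print('SR',T(277,232,.01),'cork',T(277,234,.01),'jar',T(95,158,.084),'LR',T(113.5,171,.01))
E
```

```text
[ 0.4705 -0.2678  0.01  ] [ 0.5477 -0.2438  0.01  ] 0.08084454217818292 17.269467762121934
OB c [ 0.52839629 -0.31786974]
SR [0.4175 0.217  0.01  ] cork [0.4149 0.217  0.01  ] jar [0.5009 0.435  0.084 ] LR [0.4983 0.4311 0.01  ]
```

Request:
arm_command(deltas=[[[0.45, -1.25, 0, 0, 0, 0], [0, 0, -2.0, 0, 0, 0], [0, 0, -3.5, 0, 0, 0], [0, 0, -3.5, 0, 0, 0], [0, 0, -3.5, 0, 0, 0], [0, 0, -2.5, 0, 0, 0], [0, 0, -1.5, 0, 0, 0], [0, 0, -0.8, 0, 0, 0], [0, 0, 0, 0, 0, 0], [0, 0, 0, 0, 0, 0]]])

```text
t: 19.92
tool_pos: [0.5279, -0.3167, 0.0344]
orientation: [1.864, 2.528, 0.0]
force: [0.7, 0.5, -1.1]
opening: 0.0519
gripper_force: 14.9
```

Request:
arm_command(deltas=[[[-0.1, 0, -0.7, 0, 0, 0], [0, 0, -0.5, 0, 0, 0], [0, 0, -0.3, 0, 0, 0], [0, 0, -0.15, 0, 0, 0], [0, 0, 0, 0, 0, 0], [0, 0, 0, 0, 0, 0]]])

```text
t: 20.42
tool_pos: [0.5265, -0.3172, 0.0172]
orientation: [1.866, 2.528, -0.0]
force: [-0.3, 0.0, -0.8]
opening: 0.052
gripper_force: 14.9
```

Request:
arm_command(deltas=[[[0, 0, 0, 0, 0, 0], [0, 0, 0, 0, 0, 0], [0, 0, 0, 0, 0, 0], [0, 0, 0, 0, 0, 0], [0, 0, 0, 0, 0, 0], [0, 0, 2.0, 0, 0, 0], [0, 0, 4.0, 0, 0, 0], [0, 0, 4.1, 0, 0, 0], [0, 0, 4.1, 0, 0, 0], [0, 0, 4.1, 0, 0, 0], [0, 0, 2.0, 0, 0, 0], [0, 0, 0, 0, 0, 0]]], gripper=1)

```text
t: 21.42
tool_pos: [0.5292, -0.3191, 0.2282]
orientation: [1.859, 2.518, 0.0]
force: [1.4, -0.6, 0.5]
opening: 0.093
gripper_force: 0.0
```

Request:
arm_command(deltas=[[[0, 0.8, 0, 0, 0, 6.1], [0, 0.8, 0, 0, 0, 6.1], [0, 0.8, 0, 0, 0, 6.1], [0, 0.8, 0, 0, 0, 6.1], [0, 0.8, 0, 0, 0, 6.1], [0, 0.8, 0, 0, 0, 6.1], [0, 0.8, 0, 0, 0, 6.1], [0, 0.8, 0, 0, 0, 6.1], [0, 0.8, 0, 0, 0, 6.1], [0, 0.8, 0, 0, 0, 6.1], [0, 0.8, 0, 0, 0, 6.1], [0, 0.8, 0, 0, 0, 6.1]]])

```text
t: 22.42
tool_pos: [0.526, -0.2205, 0.2191]
orientation: [0.018, -3.14, -0.001]
force: [0.6, -0.2, 0.3]
opening: 0.0928
gripper_force: 0.0
```

Request:
arm_command(deltas=[[[0, 0, 0, 0, 0, 0], [0, 0, 0, 0, 0, 0]]])

```text
t: 22.58
tool_pos: [0.5262, -0.2209, 0.2195]
orientation: [0.005, -3.141, -0.0]
force: [0.3, -1.1, 1.0]
opening: 0.0931
gripper_force: 0.0
```

```bash
python3 - <<'E'
from h import *
st(); m,im=snap('wrist','w5.png'); np.save('w5.npy',m,allow_pickle=True)
cv2.imwrite('pics/w5b.png',cv2.resize(im[60:320],(800,325),interpolation=2))
E
```

```text
t 22.58 p [ 0.5262 -0.2209  0.2195] yang 90.2 z [-0.001  0.    -1.   ] op 0.0931 gf 0.0 F [ 0.3 -1.1  1. ] q [-0.49  0.05  1.57 -0.    1.52 -2.06]
```

View pics/w5b.png

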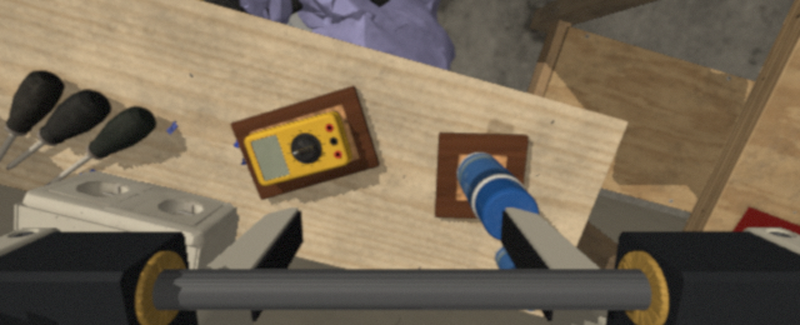

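The meter lies square on the oblong stand. The can's foot spans u≈458–501 with its near edge at v≈152, and the square stand's visible corners are (440,133), (526,134), (436,217).

```bash
python3 - <<'E'
from h import *
m=np.load('w5.npy',allow_pickle=True).item()
C=lambda u,v,z: at(m,((u+.5)/1.25-.5,(v+.5)/1.25-.5+60),z)[:2]
print('foot near edge',C(479,152,.012),'left',C(458,173,.02))
a,b,c=C(440,133,.01),C(526,134,.01),C(436,217,.01);print('SQ',(b+c)/2,a,b,c)
P=np.array([C(243,135,.044),C(340,110,.044),C(352,160,.044),C(265,187,.044)]);print('meter',P.mean(0),P)
mt=eyes.camera_model('top'); print('can top ring pred for sq centre', at(mt,((250.5)/6-.5+345,(248.5)/6-.5+140),.133)[:2])
E
```

```text
foot near edge [ 0.5334 -0.1433] left [ 0.5531 -0.1647]
SQ [ 0.55945 -0.14075] [ 0.5147 -0.1828] [ 0.5153 -0.0972] [ 0.6036 -0.1843]
meter [ 0.5245  -0.31395] [[ 0.5123 -0.3646]
 [ 0.4894 -0.2759]
 [ 0.535  -0.2665]
 [ 0.5613 -0.3488]]
can top ring pred for sq centre [ 0.5532 -0.1426]
```

Request:
arm_command(deltas=[[[0.9, 2.6, 0, 0, 0, 0], [0.9, 2.6, 0, 0, 0, 0], [1.0, 2.6, 0, 0, 0, 0], [0, 0, 0, 0, 0, 0], [0, 0, 0, 0, 0, 0], [0, 0, 0, 0, 0, 0]]])

```text
t: 23.13
tool_pos: [0.5543, -0.1438, 0.2199]
orientation: [0.007, -3.141, 0.001]
force: [-0.8, 0.3, 0.0]
opening: 0.0932
gripper_force: 0.0
```

```bash
python3 -c "
from h import *
st()"
```

```text
t 23.13 p [ 0.5543 -0.1438  0.2199] yang 90.3 z [-0. -0. -1.] op 0.0932 gf 0.0 F [-0.8  0.3  0. ] q [-0.34  0.06  1.56 -0.    1.52 -1.92]
```

Request:
arm_command(deltas=[[[0, 0.1, -2.0, 0, 0, 0], [0, 0, -3.0, 0, 0, 0], [0, 0, -3.0, 0, 0, 0], [0, 0, -3.0, 0, 0, 0], [0, 0, -2.0, 0, 0, 0], [0, 0, -1.0, 0, 0, 0], [0, 0, 0, 0, 0, 0], [0, 0, 0, 0, 0, 0]]])

```text
t: 23.8
tool_pos: [0.5543, -0.143, 0.0805]
orientation: [0.007, -3.141, 0.0]
force: [0.2, -0.1, 0.5]
opening: 0.093
gripper_force: 0.0
```

Request:
arm_command(deltas=[[[0, 0, 0, 0, 0, 0], [0, 0, 0, 0, 0, 0], [0, 0, 0, 0, 0, 0], [0, 0, 0, 0, 0, 0], [0, 0, 0, 0, 0, 0], [0, 0, 0, 0, 0, 0], [0, 0, 0, 0, 0, 0], [0, 0, 0, 0, 0, 0], [0, 0, 0, 0, 0, 0], [0, 0, 0, 0, 0, 0]]], gripper=-1, squeeze=20)

```text
t: 24.63
tool_pos: [0.5544, -0.1422, 0.0801]
orientation: [0.009, -3.142, 0.0]
force: [-0.1, -0.4, 0.9]
opening: 0.0431
gripper_force: 20.0
```

Request:
arm_command(deltas=[[[0, 0, 1.0, 0, 0, 0], [0, 0, 2.5, 0, 0, 0], [0, 0, 3.0, 0, 0, 0], [0, 0, 2.5, 0, 0, 0], [0, 0, 1.0, 0, 0, 0], [0, 0, 0, 0, 0, 0], [-0.6, 1.5, 0, 0, 0, 0], [-1.1, 2.9, 0, 0, 0, 0], [-1.2, 3.1, 0, 0, 0, 0], [-1.2, 3.1, 0, 0, 0, 0], [-1.2, 3.1, 0, 0, 0, 0], [-1.2, 3.1, 0, 0, 0, 0]]])

```text
t: 25.63
tool_pos: [0.4874, 0.0271, 0.1777]
orientation: [0.009, -3.138, -0.0]
force: [0.3, 0.1, -2.4]
opening: 0.0429
gripper_force: 20.0
```

Request:
arm_command(deltas=[[[-1.2, 3.1, 0, 0, 0, 0], [-1.2, 3.1, 0, 0, 0, 0], [-1.2, 3.1, 0, 0, 0, 0], [-1.2, 3.1, 0, 0, 0, 0], [-1.2, 3.1, 0, 0, 0, 0], [-1.0, 2.0, 0, 0, 0, 0], [-0.5, 1.6, 0, 0, 0, 0], [0, 0, 0, 0, 0, 0], [0, 0, 0, 0, 0, 0], [0, 0, 0, 0, 0, 0]]])

```text
t: 26.47
tool_pos: [0.4139, 0.2161, 0.1788]
orientation: [0.01, -3.14, 0.002]
force: [1.1, -0.4, -3.1]
opening: 0.0432
gripper_force: 20.0
```

```bash
python3 - <<'E'
from h import *
st(); m,im=snap('wrist','w6.png'); np.save('w6.npy',m,allow_pickle=True)
E
```

```text
t 26.47 p [0.4139 0.2161 0.1788] yang 90.4 z [-0.002 -0.001 -1.   ] op 0.0432 gf 20.0 F [ 1.1 -0.4 -3.1] q [ 0.37 -0.21  1.9  -0.    1.46 -1.21]
```

Request:
arm_command(deltas=[[[0.25, 0.05, -1.5, 0, 0, 0], [0, 0, -2.5, 0, 0, 0], [0, 0, -2.5, 0, 0, 0], [0, 0, -1.5, 0, 0, 0], [0, 0, -0.7, 0, 0, 0], [0, 0, 0, 0, 0, 0], [0, 0, 0, 0, 0, 0], [0, 0, 0, 0, 0, 0]]])

```text
t: 27.18
tool_pos: [0.4181, 0.2174, 0.0946]
orientation: [-0.008, 3.14, 0.001]
force: [-0.2, 0.2, -2.4]
opening: 0.0429
gripper_force: 20.0
```

Request:
arm_command(deltas=[[[0, 0, -0.4, 0, 0, 0], [0, 0, -0.3, 0, 0, 0], [0, 0, -0.2, 0, 0, 0], [0, 0, 0, 0, 0, 0], [0, 0, 0, 0, 0, 0]]])

```text
t: 27.6
tool_pos: [0.4168, 0.2174, 0.084]
orientation: [0.01, -3.141, 0.0]
force: [-0.3, 0.1, -2.1]
opening: 0.0432
gripper_force: 20.0
```

Request:
arm_command(deltas=[[[0, 0, -0.2, 0, 0, 0], [0, 0, -0.15, 0, 0, 0], [0, 0, 0, 0, 0, 0], [0, 0, 0, 0, 0, 0]]])

```text
t: 27.93
tool_pos: [0.4168, 0.2174, 0.0805]
orientation: [0.009, -3.141, 0.0]
force: [-0.2, -0.3, -1.9]
opening: 0.0431
gripper_force: 20.0
```

Request:
arm_command(deltas=[[[0, 0, 0, 0, 0, 0], [0, 0, 0, 0, 0, 0], [0, 0, 0, 0, 0, 0], [0, 0, 0, 0, 0, 0], [0, 0, 0, 0, 0, 0], [0, 0, 1.5, 0, 0, 0], [0, 0, 3.0, 0, 0, 0], [0, 0, 4.0, 0, 0, 0], [0, 0, 4.0, 0, 0, 0], [0, 0, 1.0, 0, 0, 0], [0, 0, 0, 0, 0, 0]]], gripper=1)

```text
t: 28.85
tool_pos: [0.4195, 0.2184, 0.2206]
orientation: [-0.009, 3.134, 0.005]
force: [0.6, 0.0, -0.5]
opening: 0.0929
gripper_force: 0.0
```

Request:
arm_command(deltas=[[[2.0, 1.4, 0, 0, 0, 0], [2.0, 1.5, 0, 0, 0, 0], [2.0, 1.5, 0, 0, 0, 0], [2.1, 1.5, 0, 0, 0, 0], [2.1, 1.5, 0, 0, 0, 0], [0, 0, 0, 0, 0, 0], [0, 0, 0, 0, 0, 0], [0, 0, 0, 0, 0, 0]]])

```text
t: 29.52
tool_pos: [0.518, 0.2909, 0.214]
orientation: [0.01, -3.139, 0.002]
force: [0.3, -0.2, 0.9]
opening: 0.0931
gripper_force: 0.0
```

```bash
python3 - <<'E'
from h import *
st(); m,im=snap('wrist','w7.png'); np.save('w7.npy',m,allow_pickle=True)
cv2.imwrite('pics/w7b.png',cv2.resize(im[60:320],(800,325),interpolation=2))
print(proj(m,[[.5195,.291,.085]]),proj(m,[[.4168,.2174,.135],[.4165,.2167,.01]]))
E
```

```text
t 29.52 p [0.518  0.2909 0.214 ] yang 90.3 z [-0.002 -0.001 -1.   ] op 0.0931 gf 0.0 F [ 0.3 -0.2  0.9] q [ 0.43  0.12  1.51 -0.    1.52 -1.15]
[[321.50350008 191.29206374]] [[224.97984187  72.98694491]
 [257.71994602  89.02315051]]
```

View pics/w7b.png

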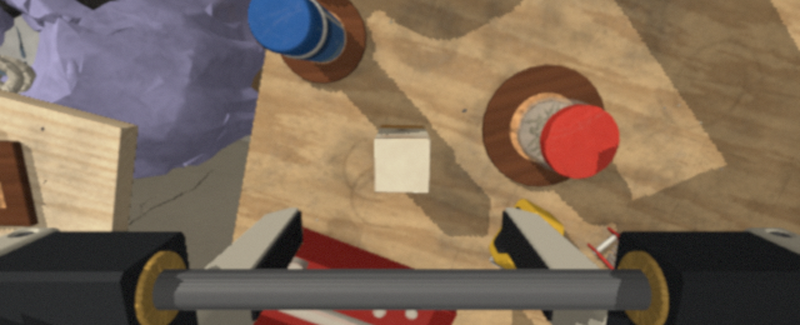

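The can and jar both stand upright on their stands. The carton top is at (402,164), which is exactly where predicted. Next I grip it.

Request:
arm_command(deltas=[[[0.1, 0, -2.5, 0, 0, 0], [0, 0, -3.5, 0, 0, 0], [0, 0, -3.5, 0, 0, 0], [0, 0, -3.5, 0, 0, 0], [0, 0, -2.7, 0, 0, 0], [0, 0, -1.2, 0, 0, 0], [0, 0, 0, 0, 0, 0], [0, 0, 0, 0, 0, 0], [0, 0, 0, 0, 0, 0]]])

```text
t: 30.32
tool_pos: [0.5215, 0.292, 0.0494]
orientation: [-0.009, 3.138, 0.002]
force: [0.4, -0.4, 0.8]
opening: 0.0932
gripper_force: 0.0
```

Request:
arm_command(deltas=[[[0, 0, 0, 0, 0, 0], [0, 0, 0, 0, 0, 0], [0, 0, 0, 0, 0, 0], [0, 0, 0, 0, 0, 0], [0, 0, 0, 0, 0, 0], [0, 0, 0, 0, 0, 0], [0, 0, 0, 0, 0, 0], [0, 0, 0, 0, 0, 0], [0, 0, 0, 0, 0, 0], [0, 0, 0, 0, 0, 0]]], gripper=-1, squeeze=8)

```text
t: 31.15
tool_pos: [0.5199, 0.2914, 0.0465]
orientation: [0.009, -3.141, 0.0]
force: [0.6, -0.5, -0.9]
opening: 0.0442
gripper_force: 8.0
```

Request:
arm_command(deltas=[[[0, 0, 1.0, 0, 0, 0], [0, 0, 3.0, 0, 0, 0], [0, 0, 3.5, 0, 0, 0], [0, 0, 3.5, 0, 0, 0], [0, 0, 3.0, 0, 0, 0], [0, 0, 0, 0, 0, 0], [0.1, -1.5, 0, 0, 0, 0], [0.3, -3.0, 0, 0, 0, 0], [0.3, -3.6, 0, 0, 0, 0], [0.3, -3.6, 0, 0, 0, 0], [0.3, -3.6, 0, 0, 0, 0], [0.3, -3.6, 0, 0, 0, 0]]])

```text
t: 32.15
tool_pos: [0.5348, 0.1002, 0.1855]
orientation: [0.01, -3.14, 0.001]
force: [1.0, 0.4, -0.2]
opening: 0.0443
gripper_force: 8.0
```

Request:
arm_command(deltas=[[[0.3, -3.6, 0, 0, 0, 0], [0.3, -3.6, 0, 0, 0, 0], [0.3, -3.6, 0, 0, 0, 0], [0.3, -3.6, 0, 0, 0, 0], [0.4, -3.6, 0, 0, 0, 0], [0.4, -3.6, 0, 0, 0, 0], [0.3, -1.6, 0, 0, 0, 0], [0, 0, 0, 0, 0, 0], [0, 0, 0, 0, 0, 0], [0, 0, 0, 0, 0, 0]]])

```text
t: 32.98
tool_pos: [0.5581, -0.129, 0.1858]
orientation: [0.009, -3.14, -0.001]
force: [-0.3, 1.0, -1.4]
opening: 0.0443
gripper_force: 8.0
```

```bash
python3 - <<'E'
from h import *
st(); m,im=snap('wrist','w8.png'); np.save('w8.npy',m,allow_pickle=True)
cv2.imwrite('pics/w8b.png',cv2.resize(im[60:260,160:480],(640,400),interpolation=2))
E
```

```text
t 32.98 p [ 0.5581 -0.129   0.1858] yang 90.3 z [-0.002  0.001 -1.   ] op 0.0443 gf 8.0 F [-0.3  1.  -1.4] q [-0.32  0.08  1.61  0.    1.46 -1.89]
```

View pics/w8b.png

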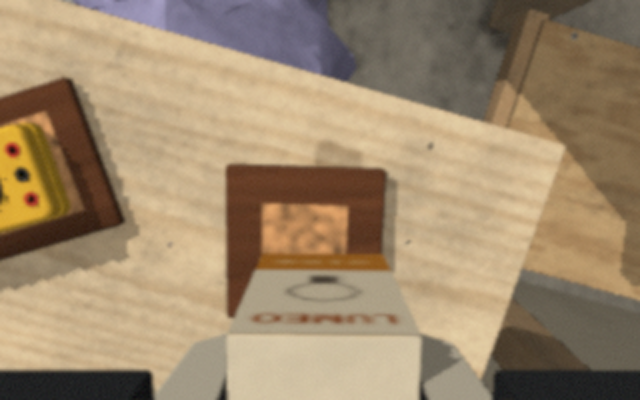

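The carton is held upright. The square stand's near corners are (227,166) and (385,168), with its far-left corner at (229,317).

```bash
python3 - <<'E'
from h import *
m=np.load('w8.npy',allow_pickle=True).item()
C=lambda u,v,z: at(m,((u+.5)/2-.5+160,(v+.5)/2-.5+60),z)[:2]
a,b,c=C(227,166,.01),C(385,168,.01),C(229,317,.01); print(a,b,c,(a+b)/2,(a+b)/2+[.045,0])
print('cork near',C(262,204,.01),C(349,206,.01))
E
```

```text
[ 0.5157 -0.1825] [ 0.5162 -0.0948] [ 0.6037 -0.1841] [ 0.51595 -0.13865] [ 0.56095 -0.13865]
cork near [ 0.5367 -0.1634] [ 0.5375 -0.1144]
```

Request:
arm_command(deltas=[[[0.1, -1.0, 0, 0, 0, 0], [0, 0, -2.0, 0, 0, 0], [0, 0, -3.0, 0, 0, 0], [0, 0, -3.0, 0, 0, 0], [0, 0, -2.5, 0, 0, 0], [0, 0, -1.2, 0, 0, 0], [0, 0, 0, 0, 0, 0], [0, 0, 0, 0, 0, 0], [0, 0, 0, 0, 0, 0]]])

```text
t: 33.78
tool_pos: [0.5613, -0.1399, 0.0717]
orientation: [-0.01, 3.139, -0.002]
force: [-0.1, -0.2, -0.0]
opening: 0.0442
gripper_force: 8.0
```

Request:
arm_command(deltas=[[[0, 0.05, -0.6, 0, 0, 0], [0, 0, -0.4, 0, 0, 0], [0, 0, -0.25, 0, 0, 0], [0, 0, 0, 0, 0, 0], [0, 0, 0, 0, 0, 0]]])

```text
t: 34.2
tool_pos: [0.5598, -0.1391, 0.057]
orientation: [0.009, -3.141, -0.0]
force: [-0.2, -0.7, 0.3]
opening: 0.0439
gripper_force: 8.0
```

Request:
arm_command(deltas=[[[0, 0, 0, 0, 0, 0], [0, 0, 0, 0, 0, 0], [0, 0, 0, 0, 0, 0], [0, 0, 0, 0, 0, 0], [0, 0, 0, 0, 0, 0], [0, 0, 0, 0, 0, 0], [0, 0, 1.5, 0, 0, 0], [0, 0, 3.0, 0, 0, 0], [0, 0, 4.0, 0, 0, 0], [0, 0, 4.0, 0, 0, 0], [0, 0, 4.0, 0, 0, 0], [0, 0, 2.0, 0, 0, 0]]], gripper=1)

```text
t: 35.2
tool_pos: [0.5616, -0.1397, 0.2484]
orientation: [-0.009, 3.135, -0.004]
force: [0.7, -0.2, 0.0]
opening: 0.0929
gripper_force: 0.0
```

Request:
arm_command(deltas=[[[-1.2, 1.6, 1.0, 0, 0, 0], [-1.2, 1.6, 1.0, 0, 0, 0], [-1.2, 1.6, 1.0, 0, 0, 0], [-1.2, 1.6, 1.0, 0, 0, 0], [-1.2, 1.6, 1.0, 0, 0, 0], [-1.2, 1.6, 0, 0, 0, 0], [-1.2, 1.6, 0, 0, 0, 0], [-1.2, 1.6, 0, 0, 0, 0], [-1.2, 1.6, 0, 0, 0, 0], [-1.2, 1.6, 0, 0, 0, 0], [0, 0, 0, 0, 0, 0], [0, 0, 0, 0, 0, 0]]])

```text
t: 36.2
tool_pos: [0.4398, 0.0213, 0.2925]
orientation: [-0.012, 3.14, -0.0]
force: [0.7, -0.7, -0.5]
opening: 0.0927
gripper_force: 0.0
```

```bash
python3 - <<'E'
from h import *
st(); m,im=snap('top','t9.png')
cv2.imwrite('pics/t9b.png',cv2.resize(im[130:280,165:475],None,fx=2.5,fy=2.5,interpolation=cv2.INTER_CUBIC))
for n,P in dict(jar=[.4994,.433,.084],can=[.4168,.2174,.135],meter=[.5265,-.3172,.044],carton=[.5598,-.1391,.095],LR=[.499,.432,.01],SR=[.4165,.2167,.01],OB=[.5265,-.316,.01],SQ=[.5595,-.1385,.01]).items(): print(n,((proj(m,P)[0]-[165,130])*2.5).round(1))
E
```

```text
t 36.2 p [0.4398 0.0213 0.2925] yang 90.4 z [ 0.001 -0.    -1.   ] op 0.0927 gf 0.0 F [ 0.7 -0.7 -0.5] q [-0.07 -0.33  1.79 -0.    1.69 -1.65]
jar [ 83.3 183.4]
can [249.5 242.4]
meter [687.2 163.6]
carton [547.1 129.4]
LR [ 99.5 194.8]
SR [264. 257.]
OB [680.9 169.1]
SQ [540.7 145.2]
```

View pics/t9b.png

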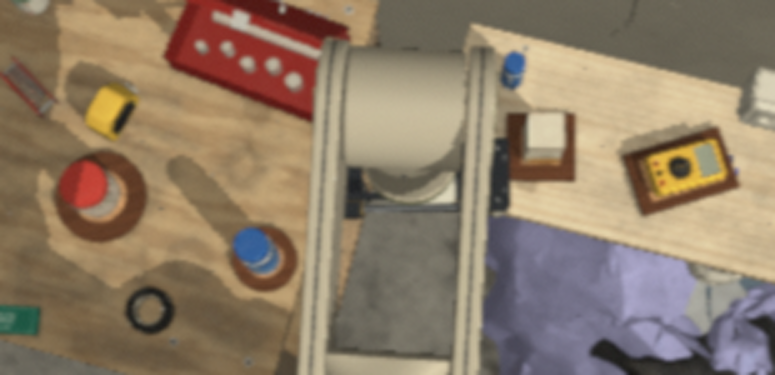

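All four are upright and on their stands, within about 3 mm of the predicted pixels: jar lid (83,184), can cap (251,245), carton spanning rows 110–163, and meter (687,166). The tape roll and tape measure haven't moved. Handing in.

```bash
python3 -c "
from h import *
print(ticket.close_job())"
```

```text
the job is handed in; nothing more can be done
None
```

I put the jar, can, carton and meter upright on their own stands, released everything, left the tape roll and tape measure where they were, and handed the job in at about 36 s; no verdict came back, but my last camera check put each within roughly 3 mm of its planned spot.

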